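# Stow the deck cleat and snap the sliding lid shut

## Task

Put the loose aluminium deck cleat into the plywood fittings box through its open end, then slide the box's lid fully home, over the small ridge, until its edge meets the end wall. The box stands on soft rubber mounts that give as you push: push with feel, never so hard that the mounts are driven near the end of their travel, and leave the tin, the pipe elbow and the screwdriver as they are.

Things in the scene. Friction and masses are not known exactly. Their poses are not given: they have to be found in the camera images.
- box_floor (a point): Plywood fittings box, open on top. The point: centre of its inner floor, 38 mm above the bench. x: the way the lid closes, y across, z up. Outside 160 long, 140 wide; top 57 above this point. Cavity 140 x 120 (x -70 to 70). Side walls 10 thick, tops at 47, carry the lid; lips over its edges hold it down (play about 1 mm up and sideways). Front wall (x -80 to -70) is low.
- box_stop (a point): Middle of the end wall's inner face, the stop that the lid's leading edge meets when home: x = 70, z = 50 in the frame of box_floor; axes as the box's.
- box_ridge (a point): Top of the sprung brass ridge on the low front wall, 52 wide across y: x = -75, z = 46 in the frame of box_floor; axes as the box's. It sticks up in the way of the rib under the lid and is pressed down as the rib is forced over it.
- fitbox (a joint): How far (m) the box is pushed along its x on its rubber mounts: 0 at rest, positive the way the lid closes. Springs back, about 1 N per mm; travel ends at 22 mm, past 17 mm is too hard. Forcing the lid over the ridge takes several newtons (varies), so the box gives millimetres first and the lid is not yet home where home was measured at rest; the push drops when it snaps over.
- lid: Light wooden lid 150 long (x), 130 wide, 5 thick, in the box's grooves, 80 to 92 mm short of home, sticking out over the low front end. About 120 g. Origin: centre of its underside; axes as the box's. Home: leading edge (x = 75) on the end wall, origin at x = -5, z = 47 in box_floor's frame. A rib under it at x = -65, 4 mm deep, meets the ridge 11 to 12 mm before home and is on its crest 5 mm before home.
- lid_handle (a point): Centre of the lid's dark wooden grip block, 65 mm behind the lid's centre (x = -65 in the lid's frame) and 17 mm above its underside. The block is 14 thick along x, 44 wide along y, and stands 24 mm over the lid's top face. It can be pinched or pushed from behind. Axes as the lid's.
- cleat: Small aluminium horn cleat (loose, about 90 g) on the offcut board. Origin: centre of its underside; x along its horn. The foot is 44 x 18 x 5; on two short legs the horn, a round bar 12 thick and 60 long, has its centre line 25 mm above the underside. To be picked by the horn from above, fingers closing along the cleat's y.
- offcut: Pale board 170 x 100 x 18 mm, fixed on the bench, under the cleat. Origin: centre of its underside.
- base: Dark steel plate 190 x 170 x 8 mm, fixed on the bench below the box's mounts. Origin: centre of its underside, 38 mm below the point box_floor at rest; axes as the box's.
- tin: Blue-labelled tin, radius 32, height 75 mm, standing. Origin: centre of its underside. Not to be disturbed.
- elbow: White plastic pipe elbow standing on its flange (radius 30, height 55 mm; a spigot of radius 20 reaches 45 mm along its x). Origin: centre of its underside. Not to be disturbed.
- driver: Red-handled screwdriver lying on the bench, about 200 mm long along its x, handle to -x. Origin: on its underside. Not to be disturbed.
Mind the look-alikes: they are no part of the job. What is shaped like the lid but orange, pink or red is not meant.

How it is judged:
By the outcome, as a careful person would: the job done as asked, in the order asked, and still so for the second after the job is handed in, with the robot touching nothing.
It also fails if it takes over 54 s, if anything falls off the work surface, if the arm or the gripper's body presses on something with over 40 N, if the wrist force passes 120 N, or if a joint passes its speed limit or range.

## Robot

A 7-joint arm with a two-finger parallel gripper is mounted at the origin on the work surface. World frame = base frame: x ahead of the robot, y to its left, z up, the work surface at z = 0. Lengths are in m, angles in rad, forces in N, time in s.
With the tool pointing down it reaches from about 0.425 to 0.925 m from the base axis. Payload 6.8 kg.
Tool frame: the origin (TCP) lies on the mounting face of the last link; the fingertips stand 173 mm ahead of it and the grasp point (between the pads) lies 155 mm ahead of it; z points along the fingers, y is the line along which they close (so a half turn about z gives the same grasp; the last joint's range is limited). The gripper opens to 85 mm and grips with 20 to 120 N. Pads are 22 mm wide; open, the fingers measure 114 mm over their backs; the gripper's body (76 mm by 85 mm) begins 54 mm behind the grasp point. The pads swing forward as they close: fully open they stand 13 mm farther back than shut.
Start: joints at [1.161, 0.477, 0.022, 1.555, -0.011, 1.109, -0.083], TCP at [0.201, -0.645, 0.405] pointing down, gripper open.
Joint ranges: [-2.96, 2.96], [-0.34, 2.1], [-1.41, 1.46], [0.24, 2.44], [-1.37, 4.51], [0.17, 1.92], [-2.96, 2.96]. Speed limits (rad/s): [2.39, 2.39, 3.14, 3.14, 3.14, 3.14, 3.14].

## Interface

Orientations are given as a rotation vector (axis times angle).
In Python, from bench import r gives the robot as it stands.
- The arm moves only by the tool carry_out, never from a script. Its argument "moves" is a list of rows, each a list of 5 numbers: the shift along the tool's x, y, z in m, then the turn about the tool's z in rad, then the finger opening in m, from 0 to 0.0854. In form: [[dx, dy, dz, roll, claw], ...]. A call has exactly 8 rows; each row is the pose to reach, as a shift and turn from the pose commanded when the call began, along the tool's axes at that moment; what a row does not reach only later rows make up. A row lasts 1/10 s, in which the tool goes at most 50 mm and 8.59 degrees, less where a joint would pass 70% of its speed; a pose out of reach is approached as far as the arm can. A call with a gripper value outside its range is refused whole. The fingers move at their own pace and stop on an object; "force" is the grip in N (left out, the last holds). Time passes only in rows, so rows that repeat a pose let the fingers close, or fill a call up. It gives the time, the measured TCP pose, the force, the opening and the grip force at its end, in the units of the state.
- r.get_obs(): the state, without advancing time (a new reading comes with each control period).
- r.grab_frame(name): name is "scene" or "top" or "wrist"; returns the picture (420x560x3 uint8, red, green, blue); there is no depth.
- r.calibration(name): a dict with "fx", "fy", "cx", "cy" (pixels), "rvec" (rotation vector, rad) and "tvec" (3), from world to camera coordinates, as OpenCV has them. Camera axes: x right, y down, z forward; pixel columns grow to the right and rows downward; lengths in m; the calibration is good to about 2 mm. A picture is of the moment at which its call begins: read the wrist's pose just before it. calibration takes no time and is no camera call; for the wrist camera it gives the pose at the moment of the call.
- r.hand_in(): hands the job in; it is judged then, once.
The state is a dict: "clock": time; "joints": joint angles; "qvel": joint speeds; "tau": joint torques, N m; "tcp_pos": TCP position; "orientation": TCP orientation; "contact_force": force on the tool from outside, world axes, zero at the start; "moment": the same for the moment, N m; "grip_width": finger opening in m; "gripper_force": force on a finger pad.
Only numpy, scipy, OpenCV 4.12 (cv2) and the standard library are available. Lean on these libraries where they do the work, as an engineer would, in place of code of your own. Each camera call takes 0.05 s, during which the arm holds its last target. There are 200 camera calls.

## Working session

There is one attempt and no reset: what is moved stays moved. The work goes in short steps, Python scripts to look and compute and a tool call to move; the robot and the scene stay as the last step left them, time stands still between calls to the robot, and variables do not carry over. Pictures are saved under pics/ and viewed, at most 10 in all, crops included, and the job is handed in when it is done.

Besides the shell and the picture viewer there is one more tool, called after "Emit:" by a JSON object that holds its "fn" and its "kwargs", one argument or row to a line. carry_out: Moves the arm, as the interface text tells. Its arguments: {"type":"object","properties":{"moves":{"type":"array","items":{"type":"array","items":{"type":"number"}}},"force":{"type":"number"}},"required":["moves"]}

```bash
mkdir -p pics
python3 - <<'E'
from bench import r
import cv2,numpy as np
for n in("scene","top"):
    cv2.imwrite(f"pics/{n}0.png",cv2.cvtColor(r.grab_frame(n),cv2.COLOR_RGB2BGR)); c=r.calibration(n); print(n,{k:np.round(v,4).tolist() for k,v in c.items()})
o=r.get_obs();print(o['clock'],o['tcp_pos'],o['orientation'],o['contact_force'])
E
```

```text
scene {'fx': 444.4298, 'fy': 444.4298, 'cx': 277.2623, 'cy': 213.236, 'rvec': [2.284, 0.7683, -0.3327], 'tvec': [-0.3938, -0.144, 1.4764]}
top {'fx': 531.8242, 'fy': 531.8242, 'cx': 275.1363, 'cy': 201.1857, 'rvec': [2.1564, -2.0969, 0.237], 'tvec': [-0.0263, 0.4846, 1.6665]}
0.1 [ 0.20057127 -0.64424985  0.4038633 ] [-3.10433970e+00 -4.72030526e-01  5.18022979e-04] [-0.25493786  0.59790377  0.19186254]
```

View pics/scene0.png

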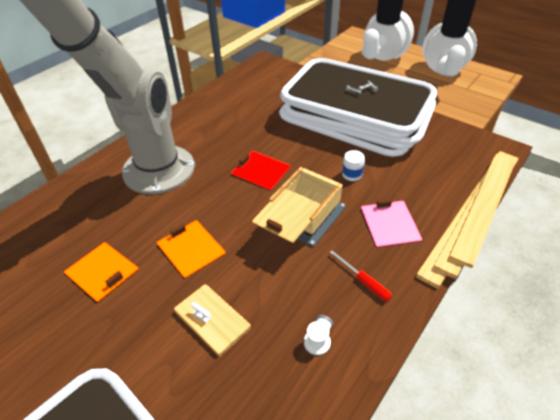

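View pics/top0.png

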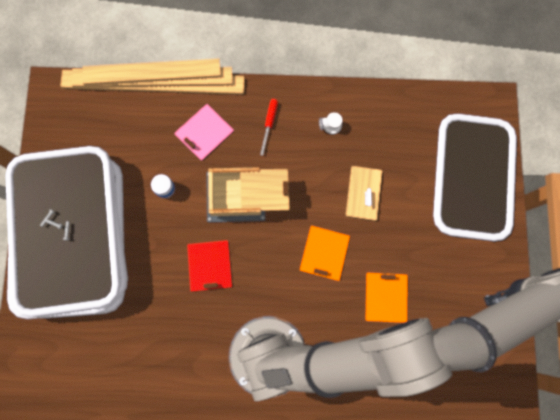

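The scene view shows the box at (300,205) with its wooden lid and dark grip at (274,225), and the cleat on the offcut at (201,313). The top view shows the box at (248,192), the lid grip at (285,190) and the cleat at (369,198).

Lid-like objects in the top view are orange (325,252), orange (386,297), red (209,265), pink (204,131) and plain wood in the box grooves (265,190). The wooden one fits the description. For cleats, the tray ones at (57,222) are decoys, and the one on the pale offcut at (369,198) is meant. I'll confirm both in an enlarged crop.

```bash
cat > h.py <<'E'
from bench import r
import cv2,numpy as np
from scipy.spatial.transform import Rotation as R
def ray(c,uv,z):
    M=R.from_rotvec(c['rvec']).as_matrix();o=-M.T@np.array(c['tvec'])
    d=M.T@np.array([(uv[0]-c['cx'])/c['fx'],(uv[1]-c['cy'])/c['fy'],1]);return o+d*(z-o[2])/d[2]
def proj(c,p):
    q=R.from_rotvec(c['rvec']).apply(p)+np.array(c['tvec']);return np.array([c['cx']+c['fx']*q[0]/q[2],c['cy']+c['fy']*q[1]/q[2]])
def save(im,n): cv2.imwrite(f"pics/{n}.png",cv2.cvtColor(im,cv2.COLOR_RGB2BGR))
def tool():
    o=r.get_obs();return np.array(o['tcp_pos']),R.from_rotvec(o['orientation']).as_matrix()
E
python3 - <<'E'
from h import *
im=cv2.imread("pics/top0.png")[150:240,195:395]
cv2.imwrite("pics/crop0.png",cv2.resize(im,None,fx=4,fy=4,interpolation=cv2.INTER_CUBIC))
c=r.calibration("top")
for n,uv,z in(("cleat",(369,198),.04),("handle",(286,190),.11),("boxleft",(207,192),.095),("tin",(163,186),.075),("elbow",(333,123),.05),("driver",(265,152),.01)):print(n,ray(c,uv,z).round(3))
p,M=tool();print(p,M.round(3))
E
```

```text
cleat [ 0.507 -0.319  0.04 ]
handle [ 0.509 -0.045  0.11 ]
boxleft [0.499 0.203 0.095]
tin [0.518 0.345 0.075]
elbow [ 0.756 -0.199  0.05 ]
driver [0.66  0.025 0.01 ]
[ 0.20057127 -0.64424985  0.4038633 ] [[ 0.955  0.297 -0.001]
 [ 0.297 -0.955  0.002]
 [-0.    -0.002 -1.   ]]
```

View pics/crop0.png

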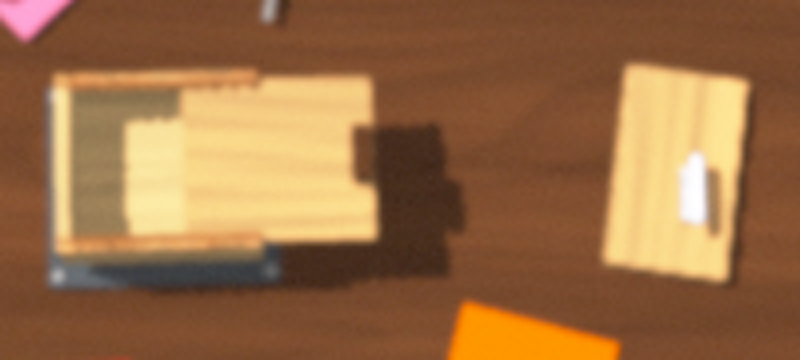

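Confirmed: the plain wooden lid in the grooves has its grip at crop (362,152), and the cleat is on the offcut at crop (694,190). I'll head above the cleat.

Emit:
{"fn": "carry_out", "kwargs": {
  "moves": [
    [0.045, -0.025, 0, 0.1, 0.085],
    [0.088, -0.049, 0, 0.2, 0.085],
    [0.131, -0.073, 0, 0.3, 0.085],
    [0.174, -0.097, 0, 0.4, 0.085],
    [0.217, -0.121, 0, 0.4, 0.085],
    [0.26, -0.145, 0, 0.4, 0.085],
    [0.303, -0.169, 0, 0.4, 0.085],
    [0.34, -0.191, 0, 0.4, 0.085]
  ]
}}

```text
clock: 0.9
tcp_pos: [0.4701, -0.3587, 0.4045]
orientation: [-3.137, 0.152, -0.0]
contact_force: [-0.4, -0.6, 0.5]
grip_width: 0.0849
gripper_force: 0.0
```

Run:
```python
from h import *
p,M=tool();c=r.calibration("wrist");im=r.grab_frame("wrist");save(im,"w1");np.save("w1.npy",[0])
print(p,M.round(3),c['fx'],c['cx'],c['cy'])
print(proj(c,[.507,-.319,.04]))
print("cam offset in tool",M.T@(-R.from_rotvec(c['rvec']).as_matrix().T@np.array(c['tvec'])-p))
```

```text
[ 0.47009909 -0.35868369  0.40450996] [[ 0.995 -0.097  0.   ]
 [-0.097 -0.995  0.001]
 [ 0.    -0.001 -1.   ]] 373.4363913708326 285.3230692340453 218.0938472279181
[237.86692917 153.09815811]
cam offset in tool [ 0.0736399  -0.00084603  0.03083836]
```

View pics/w1.png

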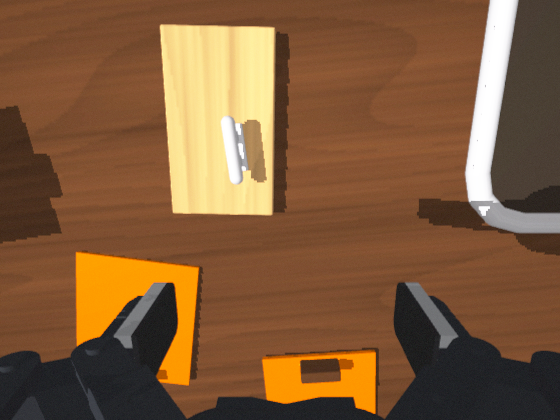

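The wrist view shows the horn running from about (227,118) to (237,182) on the pale offcut. I'll mask it and measure.

Run:
```python
from h import *
c=r.calibration("wrist");im=cv2.cvtColor(cv2.imread("pics/w1.png"),cv2.COLOR_BGR2HSV)
m=((im[...,1]<60)&(im[...,2]>140)).astype(np.uint8);m[:, :180]=0;m[:,280:]=0;m[:90]=0;m[205:]=0
m=cv2.morphologyEx(m,cv2.MORPH_OPEN,np.ones((5,5)))
k=max(cv2.findContours(m,0,2)[0],key=cv2.contourArea);q=cv2.minAreaRect(k);print(q)
b=cv2.boxPoints(q);e=sorted([(np.linalg.norm(b[i]-b[i-1]),(b[i]+b[i-1])/2) for i in range(4)],key=lambda t:t[0])[:2]
P=[ray(c,x[1],.043) for x in e];d=P[0]-P[1];ctr=(P[0]+P[1])/2
yaw=np.arctan2(d[1],d[0]);yaw=(yaw+np.pi/2)%np.pi-np.pi/2
p,M=tool();print(P,np.linalg.norm(d),"ctr",ctr,"yaw",yaw,"tool yaw",np.arctan2(M[1,0],M[0,0]))
t=np.r_[ctr[:2],.045+.155];print("shift",M.T@(t-p))
```

```text
((234.6499786376953, 149.04998779296875), (68.44793701171875, 20.7889404296875), 81.8698959350586)
[array([ 0.54617004, -0.30792694,  0.043     ]), array([ 0.48704548, -0.30899139,  0.043     ])] 0.05913414093814108 ctr [ 0.51660776 -0.30845916  0.043     ] yaw 0.018001513951445114 tool yaw -0.08706740416663632
shift [ 0.03651859 -0.04587239  0.20477799]
```

Emit:
{"fn": "carry_out", "kwargs": {
  "moves": [
    [0.018, -0.023, 0.03, -0.06, 0.085],
    [0.037, -0.047, 0.06, -0.11, 0.085],
    [0.037, -0.047, 0.1, -0.11, 0.085],
    [0.037, -0.047, 0.14, -0.11, 0.085],
    [0.037, -0.047, 0.175, -0.11, 0.07],
    [0.037, -0.047, 0.195, -0.11, 0.05],
    [0.037, -0.047, 0.204, -0.11, 0.04],
    [0.037, -0.047, 0.204, -0.11, 0.035]
  ],
  "force": 40
}}

```text
clock: 1.75
tcp_pos: [0.5094, -0.3179, 0.1995]
orientation: [-3.14, -0.018, 0.004]
contact_force: [-0.6, -0.8, 0.4]
grip_width: 0.0349
gripper_force: 0.0
```

Run:
```python
from h import *
p,M=tool();c=r.calibration("wrist");im=r.grab_frame("wrist");save(im,"w2");print(p,M.round(3),r.get_obs()['contact_force'],r.get_obs()['grip_width'])
print(proj(c,[.5166,-.3065,.043]))
```

```text
[ 0.50941366 -0.31786767  0.19952326] [[ 1.     0.012 -0.002]
 [ 0.012 -1.     0.001]
 [-0.002 -0.001 -1.   ]] [ 0.39494492 -1.31278721  0.54582371] 0.03501538190394853
[257.73475385 289.96227945]
```

View pics/w2.png

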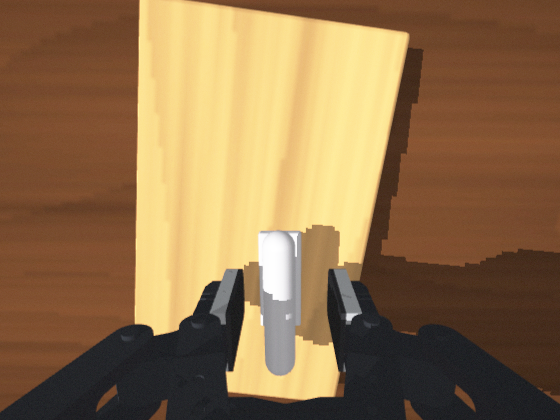

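The horn lies at (280,307), midway between the fingers and aligned with them. Next: close, then lift.

Emit:
{"fn": "carry_out", "kwargs": {
  "moves": [
    [0, -0.003, 0, 0, 0.02],
    [0, -0.003, 0, 0, 0.005],
    [0, -0.003, 0, 0, 0.005],
    [0, -0.003, 0, 0, 0.005],
    [0, -0.003, -0.02, 0, 0.005],
    [0, -0.003, -0.06, 0, 0.005],
    [0, -0.003, -0.105, 0, 0.005],
    [0, -0.003, -0.145, 0, 0.005]
  ],
  "force": 40
}}

```text
clock: 2.6
tcp_pos: [0.5097, -0.315, 0.3479]
orientation: [3.141, 0.018, 0.001]
contact_force: [-0.2, -0.0, -1.8]
grip_width: 0.0105
gripper_force: 39.3
```

Emit:
{"fn": "carry_out", "kwargs": {
  "moves": [
    [0, -0.03, 0, 0, 0.005],
    [0, -0.075, 0, 0, 0.005],
    [0, -0.12, 0, 0, 0.005],
    [0, -0.165, 0, 0, 0.005],
    [0, -0.21, -0.01, 0, 0.005],
    [0, -0.255, -0.02, 0, 0.005],
    [0, -0.3, -0.03, 0, 0.005],
    [0, -0.33, -0.04, 0, 0.005]
  ]
}}

```text
clock: 3.4
tcp_pos: [0.5054, 0.0184, 0.3866]
orientation: [-3.141, -0.024, -0.001]
contact_force: [1.1, 0.2, -1.4]
grip_width: 0.0103
gripper_force: 39.3
```

Run:
```python
from h import *
import pickle
r.grab_frame("wrist");r.grab_frame("wrist")
c=r.calibration("wrist");im=r.grab_frame("wrist");save(im,"w3");pickle.dump(c,open("c3.pkl","wb"))
o=r.get_obs();print(o['clock'],o['tcp_pos'],o['orientation'],o['contact_force'])
```

```text
3.55 [0.5059595  0.01733946 0.38672196] [-3.14095585 -0.02586359 -0.00333298] [-0.68296207 -1.75190919 -0.8141328 ]
```

View pics/w3.png

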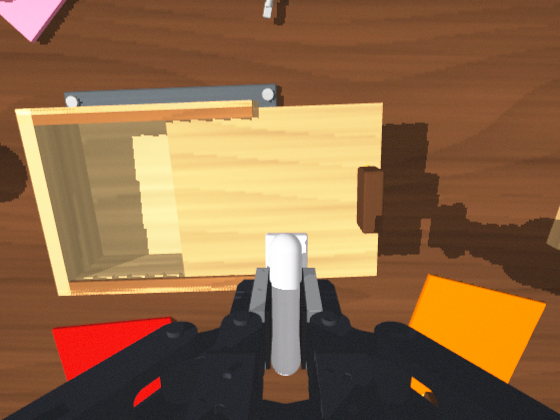

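The picture shows the box end-wall outer corners at (18,110) and (62,296), the lid's rear corners at (382,103) and (377,276), its leading edge from (166,121) to (184,277), and the grip top at (371,167)–(382,233).

Run:
```python
from h import *
import pickle
c=pickle.load(open("c3.pkl","rb"))
A,B=[ray(c,u,.095) for u in((18,110),(62,296))]
L=[ray(c,u,.09) for u in((382,103),(377,276),(166,121),(184,277))]
H=[ray(c,u,.114) for u in((382,167),(382,233))]
print(A,B,np.linalg.norm(A-B));print(np.round(L,4),np.linalg.norm(L[0]-L[1]),np.linalg.norm((L[0]+L[1]-L[2]-L[3])/2));print(H,np.linalg.norm(H[0]-H[1]))
W=ray(c,(250,101),.095)
for v in(A-B,L[0]-L[1],):print("closing dir yaw",np.arctan2(v[0],-v[1])if 0 else np.degrees(np.arctan2(v[1],v[0]))+90)
print("wall",np.degrees(np.arctan2(*(A-W)[[1,0]])),np.linalg.norm(A-W)); v=(L[2]+L[3]-L[0]-L[1]);print("lid",np.degrees(np.arctan2(v[1],v[0])))
# check with top image
t=r.calibration("top")
for p in(A,B,*L):print(proj(t,p).round(0))
```

```text
[0.5741077  0.20342489 0.095     ] [0.43452931 0.19489566 0.095     ] 0.13983874591718737
[[ 0.5835 -0.0429  0.09  ]
 [ 0.4543 -0.0511  0.09  ]
 [ 0.5687  0.1056  0.09  ]
 [ 0.4504  0.1     0.09  ]] 0.12943954996889667 0.15005322504017796
[array([ 0.54334107, -0.04074493,  0.114     ]), array([ 0.49794849, -0.04500285,  0.114     ])] 0.04559184492921671
closing dir yaw 93.49682900982762
closing dir yaw 93.63297883017718
wall 93.23958227206604 0.15687624471027778
lid 93.58919395915142
[208. 169.]
[208. 212.]
[286. 169.]
[287. 209.]
[239. 172.]
[239. 208.]
```

Emit:
{"fn": "carry_out", "kwargs": {
  "moves": [
    [0.001, -0.035, 0, -0.02, 0.005],
    [0.002, -0.075, 0, -0.045, 0.005],
    [0.003, -0.11, 0.02, -0.045, 0.005],
    [0.004, -0.129, 0.05, -0.045, 0.005],
    [0.004, -0.129, 0.085, -0.045, 0.005],
    [0.004, -0.129, 0.11, -0.045, 0.005],
    [0.004, -0.129, 0.125, -0.045, 0.005],
    [0.004, -0.129, 0.125, -0.045, 0.005]
  ]
}}

```text
clock: 4.35
tcp_pos: [0.5078, 0.1421, 0.2583]
orientation: [3.138, 0.086, -0.007]
contact_force: [0.7, -0.4, -0.1]
grip_width: 0.0106
gripper_force: 39.3
```

Run:
```python
from h import *
c=r.calibration("wrist");im=r.grab_frame("wrist");save(im,"w4")
o=r.get_obs();print(o['clock'],o['tcp_pos'],o['orientation'],o['contact_force'])
```

```text
4.4 [0.50841036 0.14253042 0.25976292] [ 3.13890775  0.08626532 -0.00369457] [ 0.405658    0.31677051 -0.41797999]
```

View pics/w4.png

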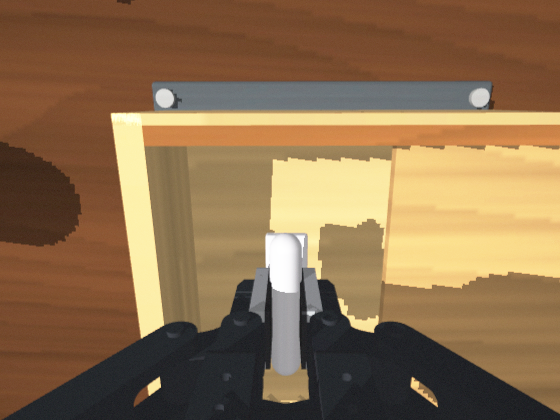

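The cleat hangs between the end wall, whose inner edge is at u≈145, and the lid edge at u≈387. I'll lower it.

Emit:
{"fn": "carry_out", "kwargs": {
  "moves": [
    [0, -0.002, 0.01, 0, 0.005],
    [0, -0.002, 0.02, 0, 0.005],
    [0, -0.002, 0.028, 0, 0.005],
    [0, -0.002, 0.033, 0, 0.005],
    [0, -0.002, 0.036, 0, 0.005],
    [0, -0.002, 0.036, 0, 0.005],
    [0, -0.002, 0.036, 0, 0.005],
    [0, -0.002, 0.036, 0, 0.005]
  ]
}}

```text
clock: 5.2
tcp_pos: [0.5085, 0.1461, 0.225]
orientation: [-3.14, -0.089, -0.001]
contact_force: [0.0, -0.6, -1.1]
grip_width: 0.0103
gripper_force: 39.3
```

Emit:
{"fn": "carry_out", "kwargs": {
  "moves": [
    [0, 0, 0.002, 0, 0.005],
    [0, 0, 0.004, 0, 0.005],
    [0, 0, 0.004, 0, 0.005],
    [0, 0, 0.004, 0, 0.012],
    [0, 0, 0.004, 0, 0.018],
    [0, 0, 0.004, 0, 0.026],
    [0, 0, 0.004, 0, 0.03],
    [0, 0, 0.004, 0, 0.03]
  ]
}}

```text
clock: 6.0
tcp_pos: [0.5084, 0.1458, 0.2205]
orientation: [3.14, 0.089, -0.0]
contact_force: [-1.0, -0.3, 0.5]
grip_width: 0.0301
gripper_force: 0.0
```

Emit:
{"fn": "carry_out", "kwargs": {
  "moves": [
    [0, 0, -0.02, 0, 0.03],
    [0, 0, -0.06, 0, 0.03],
    [0, 0, -0.105, 0, 0.03],
    [0, 0.03, -0.125, 0, 0.01],
    [0, 0.075, -0.125, 0, 0],
    [0, 0.12, -0.125, 0, 0],
    [0, 0.165, -0.125, 0, 0],
    [0, 0.21, -0.125, 0, 0]
  ]
}}

```text
clock: 6.8
tcp_pos: [0.5201, -0.0652, 0.3458]
orientation: [-3.14, -0.09, -0.001]
contact_force: [1.0, -0.3, -0.0]
grip_width: 0.0
gripper_force: 0.0
```

Run:
```python
from h import *
r.grab_frame("wrist");r.grab_frame("wrist")
save(r.grab_frame("wrist"),"w5")
o=r.get_obs();print(o['clock'],o['tcp_pos'],o['orientation'],o['contact_force'])
```

```text
6.95 [ 0.52003305 -0.06715081  0.34552746] [ 3.13950607e+00  7.85952242e-02 -4.92968548e-04] [0.57121529 0.72369009 0.78020805]
```

View pics/w5.png

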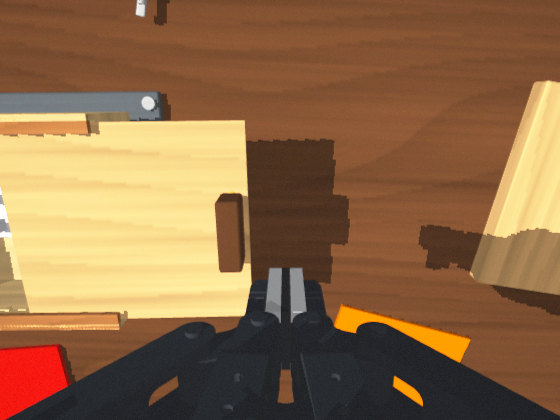

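The grip block's rear face is at u≈243 and the closed fingers at u≈285 are behind it. Part of the cleat shows inside the box at the far left. I'll lower behind the grip.

Emit:
{"fn": "carry_out", "kwargs": {
  "moves": [
    [0, 0.012, 0.01, 0, 0],
    [0, 0.012, 0.03, 0, 0],
    [0, 0.012, 0.055, 0, 0],
    [0, 0.012, 0.072, 0, 0],
    [0, 0.012, 0.076, 0, 0],
    [0, 0.012, 0.076, 0, 0],
    [0, 0.012, 0.076, 0, 0],
    [0, 0.012, 0.076, 0, 0]
  ]
}}

```text
clock: 7.75
tcp_pos: [0.5214, -0.0754, 0.2706]
orientation: [3.14, 0.09, 0.003]
contact_force: [0.2, 0.0, 1.0]
grip_width: 0.0002
gripper_force: 0.0
```

Emit:
{"fn": "carry_out", "kwargs": {
  "moves": [
    [0, -0.006, 0, 0, 0],
    [0, -0.013, 0, 0, 0],
    [0, -0.02, 0, 0, 0],
    [0, -0.028, 0, 0, 0],
    [0, -0.036, 0, 0, 0],
    [0, -0.044, 0, 0, 0],
    [0, -0.051, 0, 0, 0],
    [0, -0.056, 0, 0, 0]
  ]
}}

```text
clock: 8.55
tcp_pos: [0.5177, -0.0187, 0.2697]
orientation: [-3.14, -0.09, 0.0]
contact_force: [0.4, -0.9, 0.9]
grip_width: -0.0001
gripper_force: 0.2
```

```bash
cat > lid.py <<'E'
from h import *
for _ in range(2): r.grab_frame("wrist")
c=r.calibration("wrist");im=r.grab_frame("wrist");save(im,"last")
h=cv2.cvtColor(im,cv2.COLOR_RGB2HSV)
u=np.array([-.061,.998]);bc=np.array([.5092,.1193])
for yb in (-.05,-.04,-.03):   # box y -> lines along the lid; find rear edge
    n=np.array([-u[1],u[0]]); s=np.arange(-.19,-.06,.0005)
    px=[proj(c,np.r_[bc+u*a+n*yb,.09]) for a in s]
    v=[h[int(q[1]),int(q[0]),2] if 0<=q[1]<420 and 0<=q[0]<560 else -1 for q in px]
    k=[i for i in range(2,len(v)-3) if v[i-2]>=0 and v[i]>170 and v[i+3]>170 and v[i-2]<150]
    print(yb,"rear edge box x",[round(s[i],4) for i in k])
o=r.get_obs();print(o['clock'],o['tcp_pos'],o['contact_force'])
E
python3 lid.py
```

```text
-0.05 rear edge box x [np.float64(-0.1265), np.float64(-0.126)]
-0.04 rear edge box x [np.float64(-0.1265), np.float64(-0.126)]
-0.03 rear edge box x [np.float64(-0.1265), np.float64(-0.126)]
8.7 [ 0.51778671 -0.01923011  0.26965855] [-0.61518115 -0.64970901  0.65558598]
```

Emit:
{"fn": "carry_out", "kwargs": {
  "moves": [
    [0, -0.006, 0, 0, 0],
    [0, -0.012, 0, 0, 0],
    [0, -0.018, 0, 0, 0],
    [0, -0.023, 0, 0, 0],
    [0, -0.027, 0, 0, 0],
    [0, -0.03, 0, 0, 0],
    [0, -0.032, 0, 0, 0],
    [0, -0.032, 0, 0, 0]
  ]
}}

```text
clock: 9.5
tcp_pos: [0.516, 0.0126, 0.2697]
orientation: [-3.14, -0.09, -0.0]
contact_force: [0.2, 0.4, 0.4]
grip_width: 0.0001
gripper_force: 0.0
```

Now in small steps, watching the force.

Emit:
{"fn": "carry_out", "kwargs": {
  "moves": [
    [0, -0.001, 0, 0, 0],
    [0, -0.002, 0, 0, 0],
    [0, -0.003, 0, 0, 0],
    [0, -0.004, 0, 0, 0],
    [0, -0.005, 0, 0, 0],
    [0, -0.006, 0, 0, 0],
    [0, -0.006, 0, 0, 0],
    [0, -0.006, 0, 0, 0]
  ]
}}

```text
clock: 10.3
tcp_pos: [0.5157, 0.0183, 0.2697]
orientation: [-3.14, -0.089, -0.0]
contact_force: [-0.1, 0.6, -0.8]
grip_width: -0.0
gripper_force: 0.1
```

Emit:
{"fn": "carry_out", "kwargs": {
  "moves": [
    [0, -0.001, 0, 0, 0],
    [0, -0.002, 0, 0, 0],
    [0, -0.003, 0, 0, 0],
    [0, -0.004, 0, 0, 0],
    [0, -0.005, 0, 0, 0],
    [0, -0.005, 0, 0, 0],
    [0, -0.005, 0, 0, 0],
    [0, -0.005, 0, 0, 0]
  ]
}}

```text
clock: 11.1
tcp_pos: [0.5154, 0.023, 0.2698]
orientation: [3.14, 0.089, 0.0]
contact_force: [-0.3, -3.3, 2.1]
grip_width: 0.0001
gripper_force: 2.0
```

```bash
python3 lid.py
```

```text
-0.05 rear edge box x [np.float64(-0.085), np.float64(-0.0845)]
-0.04 rear edge box x [np.float64(-0.0855), np.float64(-0.085)]
-0.03 rear edge box x [np.float64(-0.0855), np.float64(-0.085)]
11.25 [0.51541733 0.02309433 0.2697531 ] [-0.90903458 -3.94042418  3.24957192]
```

Emit:
{"fn": "carry_out", "kwargs": {
  "moves": [
    [0, -0.001, 0, 0, 0],
    [0, -0.002, 0, 0, 0],
    [0, -0.003, 0, 0, 0],
    [0, -0.004, 0, 0, 0],
    [0, -0.004, 0, 0, 0],
    [0, -0.004, 0, 0, 0],
    [0, -0.004, 0, 0, 0],
    [0, -0.004, 0, 0, 0]
  ]
}}

```text
clock: 12.05
tcp_pos: [0.5152, 0.0268, 0.2698]
orientation: [3.14, 0.088, 0.0]
contact_force: [0.8, -5.9, 1.8]
grip_width: 0.0001
gripper_force: 2.9
```

Emit:
{"fn": "carry_out", "kwargs": {
  "moves": [
    [0, -0.001, 0, 0, 0],
    [0, -0.002, 0, 0, 0],
    [0, -0.003, 0, 0, 0],
    [0, -0.003, 0, 0, 0],
    [0, -0.003, 0, 0, 0],
    [0, -0.003, 0, 0, 0],
    [0, -0.003, 0, 0, 0],
    [0, -0.003, 0, 0, 0]
  ]
}}

```text
clock: 12.85
tcp_pos: [0.5151, 0.0291, 0.2698]
orientation: [3.139, 0.087, 0.0]
contact_force: [-0.1, -7.2, 3.4]
grip_width: -0.0
gripper_force: 4.0
```

Emit:
{"fn": "carry_out", "kwargs": {
  "moves": [
    [0, -0.001, 0, 0, 0],
    [0, -0.002, 0, 0, 0],
    [0, -0.003, 0, 0, 0],
    [0, -0.003, 0, 0, 0],
    [0, -0.003, 0, 0, 0],
    [0, -0.003, 0, 0, 0],
    [0, -0.003, 0, 0, 0],
    [0, -0.003, 0, 0, 0]
  ]
}}

```text
clock: 13.65
tcp_pos: [0.515, 0.0314, 0.2698]
orientation: [3.138, 0.086, 0.0]
contact_force: [0.9, -10.0, 4.6]
grip_width: -0.0002
gripper_force: 5.0
```

```bash
python3 lid.py
```

```text
-0.05 rear edge box x [np.float64(-0.0775), np.float64(-0.077)]
-0.04 rear edge box x [np.float64(-0.0775)]
-0.03 rear edge box x [np.float64(-0.0775), np.float64(-0.077)]
13.8 [0.51498432 0.03145047 0.26979676] [ 0.54082865 -9.55473775  2.55031269]
```

Emit:
{"fn": "carry_out", "kwargs": {
  "moves": [
    [0, -0.001, 0, 0, 0],
    [0, -0.002, 0, 0, 0],
    [0, -0.002, 0, 0, 0],
    [0, -0.002, 0, 0, 0],
    [0, -0.002, 0, 0, 0],
    [0, -0.002, 0, 0, 0],
    [0, -0.002, 0, 0, 0],
    [0, -0.002, 0, 0, 0]
  ]
}}

```text
clock: 14.6
tcp_pos: [0.5149, 0.033, 0.2698]
orientation: [3.138, 0.086, -0.0]
contact_force: [0.1, -10.9, 4.1]
grip_width: -0.0003
gripper_force: 5.7
```

Emit:
{"fn": "carry_out", "kwargs": {
  "moves": [
    [0, -0.001, 0, 0, 0],
    [0, -0.002, 0, 0, 0],
    [0, -0.002, 0, 0, 0],
    [0, -0.002, 0, 0, 0],
    [0, -0.002, 0, 0, 0],
    [0, -0.002, 0, 0, 0],
    [0, -0.002, 0, 0, 0],
    [0, -0.002, 0, 0, 0]
  ]
}}

```text
clock: 15.4
tcp_pos: [0.5148, 0.0346, 0.2698]
orientation: [3.137, 0.085, -0.0]
contact_force: [0.7, -12.2, 4.7]
grip_width: 0.0003
gripper_force: 6.2
```

```bash
python3 lid.py
```

```text
-0.05 rear edge box x [np.float64(-0.0745), np.float64(-0.074)]
-0.04 rear edge box x [np.float64(-0.0745), np.float64(-0.074)]
-0.03 rear edge box x [np.float64(-0.0745), np.float64(-0.074)]
15.55 [0.51478549 0.03464693 0.26979315] [  1.18787241 -12.12337617   4.01985838]
```

```bash
cat > disp.py <<'E'
from h import *
import pickle,sys
u=np.array([-.061,.998]);bc=np.array([.5092,.1193]);n=np.array([-u[1],u[0]])
def f(im,c,tag):
    h=cv2.cvtColor(im,cv2.COLOR_BGR2HSV);s=np.arange(-.1,-.04,.0005)
    for yb in(-.0675,-.0665):
        px=[proj(c,np.r_[bc+u*a+n*yb,.095]) for a in s]
        v=[int(h[int(q[1]),int(q[0]),2]) if 0<=q[1]<420 and 0<=q[0]<560 else -1 for q in px]
        print(tag,yb,px[0].round(),v[::4])
f(cv2.imread("pics/w3.png"),pickle.load(open("c3.pkl","rb")),"rest")
f(cv2.imread("pics/last.png"),r.calibration("wrist"),"now")
E
python3 disp.py
```

```text
rest -0.0675 [285. 102.] [135, 77, 76, 110, 123, 118, 125, 121, 124, 140, 141, 250, 251, 250, 252, 253, 254, 254, 254, 253, 254, 253, 253, 252, 251, 251, 252, 252, 252, 251]
rest -0.0665 [285. 104.] [135, 78, 75, 114, 124, 122, 124, 122, 124, 139, 140, 249, 253, 254, 254, 254, 254, 254, 254, 254, 254, 254, 254, 254, 253, 253, 253, 251, 250, 251]
now -0.0675 [325. 123.] [140, 145, 143, 143, 81, 84, 122, 126, 107, 74, 70, 127, 107, 72, 71, 141, 148, 112, 252, 251, 252, 251, 252, 252, 251, 252, 252, 251, 251, 251]
now -0.0665 [325. 126.] [144, 142, 143, 142, 81, 83, 76, 74, 74, 72, 77, 73, 72, 73, 75, 146, 150, 113, 252, 252, 251, 250, 251, 252, 252, 253, 252, 254, 253, 251]
```

View pics/last.png

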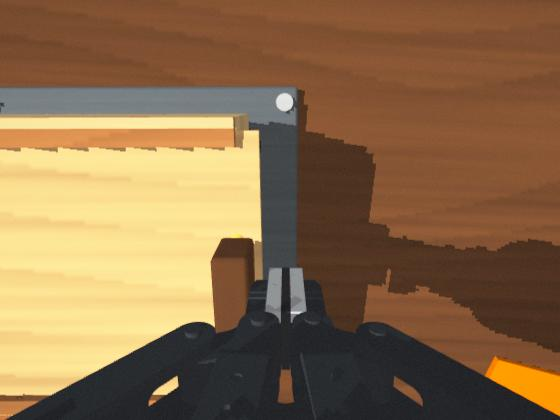

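The mounts have given about 14 mm (rim end moved from -78 to -64), so there is little left. The tool also feels +4 N upward, meaning finger friction is pressing the lid's tail down onto the ridge. I'll back off 2 mm and raise the tool a little to relieve that.

Emit:
{"fn": "carry_out", "kwargs": {
  "moves": [
    [0, 0.001, 0, 0, 0],
    [0, 0.002, -0.001, 0, 0],
    [0, 0.002, -0.002, 0, 0],
    [0, 0.002, -0.003, 0, 0],
    [0, 0.002, -0.003, 0, 0],
    [0, 0.002, -0.003, 0, 0],
    [0, 0.002, -0.003, 0, 0],
    [0, 0.002, -0.003, 0, 0]
  ]
}}

```text
clock: 16.35
tcp_pos: [0.5142, 0.033, 0.2717]
orientation: [3.137, 0.086, -0.003]
contact_force: [0.8, -10.5, -3.1]
grip_width: 0.0001
gripper_force: 5.3
```

```bash
cat > disp.py <<'E'
from lid import *
def tr(im,c):
    g=cv2.cvtColor(im,cv2.COLOR_RGB2HSV)[...,2];s=np.arange(-.1,-.04,.0005)
    px=[proj(c,np.r_[bc+u*a+n*-.067,.095]) for a in s]
    v=np.array([g[int(q[1]),int(q[0])] if 0<=q[1]<420 and 0<=q[0]<560 else 0 for q in px])
    i=len(s)-1
    while i>0 and v[i]>200:i-=1
    return s[i]
import pickle
rest=tr(cv2.cvtColor(cv2.imread("pics/w3.png"),cv2.COLOR_BGR2RGB),pickle.load(open("c3.pkl","rb")))
now=tr(im,c);print("rim rest",rest,"now",now,"disp",now-rest)
E
python3 disp.py
```

```text
-0.05 rear edge box x [np.float64(-0.076), np.float64(-0.0755)]
-0.04 rear edge box x [np.float64(-0.076), np.float64(-0.0755)]
-0.03 rear edge box x [np.float64(-0.076)]
16.5 [0.51420419 0.03299158 0.27172577] [  1.41806227 -10.37911521  -2.66441863]
rim rest -0.07849999999999999 now -0.06749999999999998 disp 0.01100000000000001
```

Friction now lifts the tail instead. Displacement is 11 mm at 10.4 N. I'll push again gently.

Emit:
{"fn": "carry_out", "kwargs": {
  "moves": [
    [0, -0.001, 0, 0, 0],
    [0, -0.001, -0.001, 0, 0],
    [0, -0.002, -0.001, 0, 0],
    [0, -0.002, -0.001, 0, 0],
    [0, -0.002, -0.001, 0, 0],
    [0, -0.002, -0.001, 0, 0],
    [0, -0.002, -0.001, 0, 0],
    [0, -0.002, -0.001, 0, 0]
  ]
}}

```text
clock: 17.3
tcp_pos: [0.5139, 0.0345, 0.2726]
orientation: [3.137, 0.085, -0.004]
contact_force: [0.3, -11.2, -4.8]
grip_width: -0.0003
gripper_force: 5.9
```

```bash
python3 disp.py
```

```text
-0.05 rear edge box x [np.float64(-0.0745)]
-0.04 rear edge box x [np.float64(-0.075), np.float64(-0.0745)]
-0.03 rear edge box x [np.float64(-0.075), np.float64(-0.0745)]
17.45 [0.51395684 0.03448776 0.27256296] [  1.45488542 -11.90523064  -4.42108335]
rim rest -0.07849999999999999 now -0.06599999999999998 disp 0.012500000000000011
```

Emit:
{"fn": "carry_out", "kwargs": {
  "moves": [
    [0, -0.001, 0, 0, 0],
    [0, -0.001, 0, 0, 0],
    [0, -0.002, 0, 0, 0],
    [0, -0.002, 0, 0, 0],
    [0, -0.002, 0, 0, 0],
    [0, -0.002, 0, 0, 0],
    [0, -0.002, 0, 0, 0],
    [0, -0.002, 0, 0, 0]
  ]
}}

```text
clock: 18.25
tcp_pos: [0.5139, 0.036, 0.2726]
orientation: [3.136, 0.085, -0.004]
contact_force: [1.7, -13.8, -3.6]
grip_width: 0.0004
gripper_force: 6.6
```

```bash
python3 disp.py
```

```text
-0.05 rear edge box x [np.float64(-0.073)]
-0.04 rear edge box x [np.float64(-0.0735), np.float64(-0.073)]
-0.03 rear edge box x [np.float64(-0.0735), np.float64(-0.073)]
18.4 [0.51386467 0.03601629 0.27255089] [  1.12842082 -13.73082672  -4.02558339]
rim rest -0.07849999999999999 now -0.06499999999999997 disp 0.013500000000000012
```

Emit:
{"fn": "carry_out", "kwargs": {
  "moves": [
    [0, -0.0005, 0, 0, 0],
    [0, -0.001, 0, 0, 0],
    [0, -0.0015, 0, 0, 0],
    [0, -0.0015, 0, 0, 0],
    [0, -0.0015, 0, 0, 0],
    [0, -0.0015, 0, 0, 0],
    [0, -0.0015, 0, 0, 0],
    [0, -0.0015, 0, 0, 0]
  ]
}}

```text
clock: 19.2
tcp_pos: [0.5138, 0.0372, 0.2725]
orientation: [3.136, 0.084, -0.005]
contact_force: [1.4, -14.2, -4.4]
grip_width: -0.0
gripper_force: 7.2
```

```bash
python3 disp.py
```

```text
-0.05 rear edge box x [np.float64(-0.072)]
-0.04 rear edge box x [np.float64(-0.0725), np.float64(-0.072)]
-0.03 rear edge box x [np.float64(-0.0725), np.float64(-0.072)]
19.35 [0.51382329 0.03716515 0.27257219] [  2.33753815 -13.78828483  -3.87992215]
rim rest -0.07849999999999999 now -0.06399999999999997 disp 0.014500000000000013
```

Lifting adds friction under the lips, so I'll bring the vertical force back to about zero at this same push.

Emit:
{"fn": "carry_out", "kwargs": {
  "moves": [
    [0, 0, 0.0005, 0, 0],
    [0, 0, 0.001, 0, 0],
    [0, 0, 0.001, 0, 0],
    [0, 0, 0.001, 0, 0],
    [0, 0, 0.001, 0, 0],
    [0, 0, 0.001, 0, 0],
    [0, 0, 0.001, 0, 0],
    [0, 0, 0.001, 0, 0]
  ]
}}

```text
clock: 20.15
tcp_pos: [0.514, 0.0394, 0.2722]
orientation: [3.139, 0.087, -0.003]
contact_force: [-0.1, -7.9, 0.6]
grip_width: 0.0
gripper_force: 4.0
```

```bash
python3 disp.py
```

```text
-0.05 rear edge box x [np.float64(-0.07)]
-0.04 rear edge box x [np.float64(-0.0705)]
-0.03 rear edge box x [np.float64(-0.073)]
20.3 [0.51399503 0.0394474  0.27226628] [-0.37286792 -7.46898639  1.85098068]
rim rest -0.07849999999999999 now -0.06999999999999998 disp 0.008500000000000008
```

It snapped over: the force fell to 7.7 N and the lid sits at about home. I'll press a little further to confirm the stop, then retreat.

Emit:
{"fn": "carry_out", "kwargs": {
  "moves": [
    [0, -0.001, 0, 0, 0],
    [0, -0.002, 0, 0, 0],
    [0, -0.002, 0, 0, 0],
    [0, -0.002, 0, 0, 0],
    [0, -0.002, 0, 0, 0],
    [0, -0.002, 0, 0, 0],
    [0, -0.002, 0, 0, 0],
    [0, -0.002, 0, 0, 0]
  ]
}}

```text
clock: 21.1
tcp_pos: [0.5139, 0.041, 0.2722]
orientation: [3.138, 0.087, -0.003]
contact_force: [0.5, -9.4, 1.1]
grip_width: -0.0
gripper_force: 4.7
```

```bash
python3 disp.py
```

```text
-0.05 rear edge box x [np.float64(-0.0685)]
-0.04 rear edge box x [np.float64(-0.069)]
-0.03 rear edge box x [np.float64(-0.0715)]
21.25 [0.51391587 0.04095161 0.27226872] [-0.26626372 -8.97599274  1.1422501 ]
rim rest -0.07849999999999999 now -0.06899999999999998 disp 0.009500000000000008
```

Force rises 1 N per mm with no relative motion, so the lid is on the stop. I'll retreat slowly, then rise and look.

Emit:
{"fn": "carry_out", "kwargs": {
  "moves": [
    [0, 0.002, 0, 0, 0],
    [0, 0.004, 0, 0, 0],
    [0, 0.006, 0, 0, 0],
    [0, 0.008, 0, 0, 0],
    [0, 0.01, 0, 0, 0],
    [0, 0.013, 0, 0, 0],
    [0, 0.018, 0, 0, 0],
    [0, 0.03, 0, 0, 0]
  ]
}}

```text
clock: 22.05
tcp_pos: [0.5162, 0.0138, 0.2729]
orientation: [-3.139, -0.093, -0.002]
contact_force: [0.5, 0.6, -0.9]
grip_width: -0.0001
gripper_force: 0.0
```

Emit:
{"fn": "carry_out", "kwargs": {
  "moves": [
    [0, 0.01, -0.02, 0, 0],
    [0, 0.01, -0.06, 0, 0],
    [0, 0, -0.1, 0, 0],
    [0, -0.03, -0.12, 0, 0],
    [0, -0.05, -0.12, 0, 0],
    [0, -0.05, -0.12, 0, 0],
    [0, -0.05, -0.12, 0, 0],
    [0, -0.05, -0.12, 0, 0]
  ]
}}

```text
clock: 22.85
tcp_pos: [0.5131, 0.0613, 0.3922]
orientation: [3.14, 0.087, -0.002]
contact_force: [-0.2, 0.6, 0.5]
grip_width: 0.0
gripper_force: 0.0
```

```bash
python3 disp.py; python3 -c "
from h import *
c=r.calibration('wrist')
u=np.array([-.061,.998]);bc=np.array([.5092,.1193])
for a in(.07,-.08):print(proj(c,np.r_[bc+u*a,.09]))
w=cv2.imread('pics/last.png');t=cv2.cvtColor(r.grab_frame('top'),cv2.COLOR_RGB2BGR)[100:240,140:400]
t=cv2.resize(t,None,fx=1.54,fy=1.54)
o=np.zeros((600,560,3),np.uint8);o[:420]=w;t=cv2.resize(t,(334,180));o[420:,:334]=t;cv2.imwrite('pics/fin.png',o)"
```

```text
-0.05 rear edge box x [np.float64(-0.078), np.float64(-0.0775)]
-0.04 rear edge box x [np.float64(-0.078), np.float64(-0.0775)]
-0.03 rear edge box x [np.float64(-0.0785), np.float64(-0.078)]
23.0 [0.51316463 0.06160056 0.39226902] [ 0.15363086 -0.04139503 -0.29066708]
rim rest -0.07849999999999999 now -0.07849999999999999 disp 0.0
[116.58302636 208.74012341]
[315.625826   207.54150707]
```

View pics/fin.png

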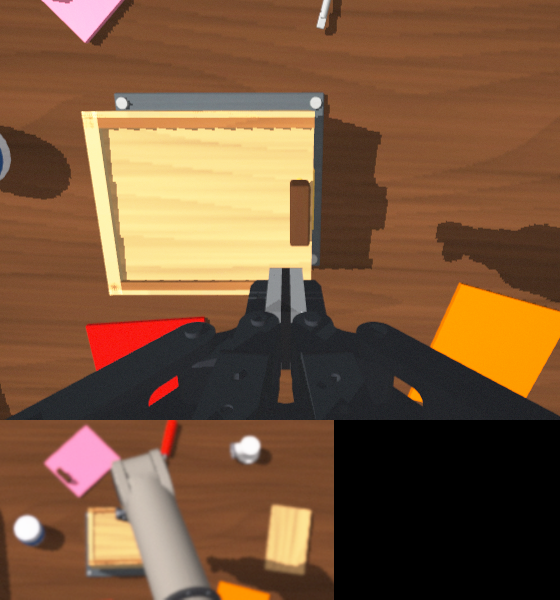

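The lid's rear edge is flush with the rim ends (both at -78), the box is back at rest, and the offcut is empty. The tin, elbow and screwdriver look untouched. Handing in.

```bash
python3 -c "
from bench import r
print(r.hand_in())"
```

```text
the job is handed in; nothing more can be done
None
```

The cleat is in the box and the lid is home against the end wall; the mounts gave at most about 14.5 mm, short of the 17 mm limit, and the job was handed in at about 23 s of the 54 s allowed.

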